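# Press the round flask into its sprung ring and hold it

### The job

Lift the stoppered round-bottomed flask off its cork ring and seat it upright in the wider of the two sprung wire rings (the narrow one is for smaller flasks; do not press on it). Then press the flask straight down about 18 mm against the springs, without driving the ring down onto its stop, keep it there steadily for a couple of seconds, and finish while still holding it down upright: do not let go, and leave the other glassware and the box where they stand.

Things in the scene. Friction and masses are not known exactly. Their poses are not given: they have to be found in the camera images.
- flask_bulb (a point): Centre of the spherical bulb of the loose round-bottomed flask (amber glass, about 0.13 to 0.27 kg). Bulb 84 mm in diameter; a cylindrical neck 30 mm in diameter rises along the flask's own +z, free from 40 mm to 80 mm above this point; then a lip 35 mm wide and a white stopper fixed in it, its top 98 mm above this point. At the start it stands upright on a cork ring, bulb centre about 54 mm above the bench.
- flask_neck (a point): Point on the axis of the flask's neck, 64 mm above the bulb centre: a good place to pinch the neck. z is the flask's axis, up.
- flask: The same flask; origin at the bottom of the bulb, 42 mm below the bulb centre, z up along the neck.
- cork_ring: Cork doughnut 108 mm across and 28 mm high, fixed to the bench, that carries the flask at the start; origin at the centre of its underside.
- wide_cradle: Fixed sprung cradle for the round flask: round grey base 124 mm across and 12 mm thick, three steel posts (top 83 mm above the bench, on a circle of 104 mm diameter) with coil springs, and the wide wire ring riding on them. Origin at the centre of its underside, on the bench.
- wide_ring_center (a point): Centre of the wide wire ring (wire 10 mm thick, ring 72 mm across wire centres, 62 mm clear opening), at mid-wire height: 75 mm above the bench when up. Moves down with the ring. When the round flask is seated in it the bulb centre is 30 mm above this point and the bulb's bottom hangs 12 mm below it.
- wide_ring (a joint): How far the wide ring is pressed down, m: 0 is up, 0.030 is the hard stop. The springs push up with about 4 N at 0 (the flask's own weight does not sink it) and 0.45 N more per mm: about 12 N at 18 mm.
- narrow_cradle: Fixed sprung cradle of the same build with the narrow ring (42 mm across wire centres, 32 mm clear opening), for smaller flasks. Origin at the centre of its underside. The two cradles may stand either way round.
- narrow_ring (a joint): How far the narrow ring is pressed down, m: 0 is up, 0.030 is the stop.
- conical: Bystander: loose conical amber flask, 82 mm across the foot, 124 mm high. Origin at the centre of its underside.
- reagent: Bystander: loose bottle 58 mm in diameter, 115 mm high. Origin at the centre of its underside.
- tipbox: Bystander: loose closed plastic box 122 x 84 x 56 mm. Origin at the centre of its underside.
Things that resemble listed ones, but are neither listed nor needed, are in the scene too. What is shaped like the flask but red is not meant.

How it is judged:
On the way, in this order (a step that is already met when the one before it is completed fails the run):
1. the flask is lifted clear of the cork ring (z of flask_bulb in the frame of cork_ring above 0.075 m and contact force between flask and cork_ring below 0.05 N), for 0.1 s.
2. the flask sits upright in the wide ring (horizontal distance between flask_bulb and wide_ring_center below 0.006 m and z of flask_bulb in the frame of wide_ring_center below 0.034 m and angle between flask's own z axis and vertical below 0.2 rad and contact force between flask and wide_cradle above 0.5 N), for 0.1 s.
3. the ring is pressed down 13 to 23 mm by the upright flask and kept there for 1.5 s (value of joint wide_ring between 0.013 and 0.023 m and horizontal distance between flask_bulb and wide_ring_center below 0.005 m and angle between flask's own z axis and vertical below 0.17 rad), for 1.5 s.
At the end, for the whole second after the job is handed in: Still held: bulb in the wide ring (within 5 mm, upright within 10 degrees), ring pressed down 13 to 23 mm and steady, fingers bearing on the flask and the flask on the ring; narrow ring up, bystanders within 30 mm of their starts (all of step 3 and velocity of joint wide_ring between -0.01 and 0.01 m/s and z of flask_bulb in the frame of wide_ring_center below 0.034 m and contact force between flask and wide_cradle above 5 N and contact force between the fingers and flask above 2 N and value of joint narrow_ring below 0.004 m and distance of each of conical, reagent, tipbox from where it was at the start of the episode below 0.03 m); the arm keeps its last pose, push and grip.
It fails at once if the wide ring is driven down onto its stop (value of joint wide_ring above 0.0285 m).
It fails at once if the narrow ring is pressed (value of joint narrow_ring above 0.006 m).
It fails at once if the flask is tipped over (angle between flask's own z axis and vertical above 0.7 rad).
It fails at once if a bystander is pushed away or knocked over (distance of any of conical, reagent, tipbox from where it was at the start of the episode above 0.03 m or angle between any of conical, reagent's own z axis and vertical above 0.4 rad).
It also fails if it takes over 45 s, if anything falls off the work surface, if the arm or the gripper's body presses on something with over 40 N, if the wrist force passes 120 N, or if a joint passes its speed limit or range.

### The arm

A 6-joint arm with a two-finger parallel gripper is mounted at the origin on the work surface. World frame = base frame: x ahead of the robot, y to its left, z up, the work surface at z = 0. Lengths are in m, angles in rad, forces in N, time in s.
With the tool pointing down it reaches from about 0.25 to 0.775 m from the base axis. Payload 8.9 kg.
Tool frame: the origin (TCP) lies at the very end of the fingers, on their centre line; the grasp point (between the pads) lies 19 mm behind it (robot.tcp_to_grasp is the distance from the TCP to the grasp point, in m); z points along the fingers, y is the line along which they close (so a half turn about z gives the same grasp; the last joint's range is limited). The gripper opens to 85 mm and grips with 20 to 120 N. Pads are 22 mm wide; open, the fingers measure 114 mm over their backs; the gripper's body (76 mm by 85 mm) begins 54 mm behind the grasp point. The pads swing forward as they close: fully open they stand 13 mm farther back than shut.
Start: joints at [-1.284, 0.291, -0.153, 1.127, 0, 1.431], TCP at [0.217, -0.478, 0.231] pointing down, gripper open.
Joint ranges: [-2.52, 2.52], [-0.91, 1.74], [-1.3, 1.37], [-1.96, 2.02], [-1.52, 1.47], [-3.14, 3.14]. Speed limits (rad/s): [2.22, 2.22, 2.79, 3.14, 3.14, 3.14].

### API

Orientations are given as a unit quaternion [w, x, y, z].
In Python, from bench import telemetry, optics, robot, models gives the robot as it stands.
- The arm moves only by the tool drive_tool, never from a script. Its arguments are lists of equal length, an entry for each row: "jaw": the finger opening in m, from 0 to 0.0854; "translation": the shift along the tool's x, y, z in m, a list of three; "dr": the turn, a rotation vector about the tool's x, y, z in rad, a list of three. In form: {"jaw": [jaw, ...], "translation": [[x, y, z], ...], "dr": [[ax, ay, az], ...]}. A call has 1 to 8 rows; each row is the pose to reach, as a shift and turn from the pose commanded when the call began, along the tool's axes at that moment; what a row does not reach only later rows make up. A row lasts 1/12 s, in which the tool goes at most 41.7 mm and 7.16 degrees, less where a joint would pass 70% of its speed; a pose out of reach is approached as far as the arm can. A call with a gripper value outside its range is refused whole. The fingers move at their own pace and stop on an object; "newtons" is the grip in N (left out, the last holds). Time passes only in rows, so rows that repeat a pose let the fingers close. It gives the time, the measured TCP pose, the force, the opening and the grip force at its end, in the units of the state.
- telemetry.observe(): the state, without advancing time (a new reading comes with each control period).
- optics.snapshot(name): name is "scene" or "top" or "wrist"; returns the picture (480x640x3 uint8, red, green, blue); there is no depth.
- optics.calibration(name): a dict with "mtx" (3x3 intrinsics, pixels), "rvec" (rotation vector, rad) and "tvec" (3), from world to camera coordinates, as OpenCV has them; the wrist camera has in their place "hand_eye" (4x4, takes a point from camera to tool coordinates, whose origin is the TCP and whose axes are the flange's). Camera axes: x right, y down, z forward; pixel columns grow to the right and rows downward; lengths in m; the calibration is good to about 2 mm. A picture is of the moment at which its call begins: read the wrist's pose just before it. calibration takes no time and is no camera call.
- robot.close_job(): hands the job in; it is judged then, once.
Trained networks look in the newest picture that a camera, given by its name, has taken for a name from the list of things; names that differ only in an ending like _2 or _b are one class to them, and where a whole thing is asked for, a point or a joint stands for the part that bears it (a point fixed in the world has none). Each returns a list of dicts, best first, with "score" (0 to 1); they miss things now and then, are a little off and sometimes report something else, mostly with a low value. They report only what shows in the picture. A call takes as long as a camera call. They do not tell look-alikes from the thing itself.
- models.recognise(camera, thing): "box" ([left, top, right, bottom] in pixels, round what is visible of it).
- models.spot_point(camera, thing): "point" ([column, row] in pixels: a listed point, or the origin of a listed thing).
The state is a dict: "time": time; "qpos": joint angles; "qd": joint speeds; "tau": joint torques, N m; "tcp_pos": TCP position; "tool_rot": TCP orientation; "force": force on the tool from outside, world axes, zero at the start; "torque": the same for the moment, N m; "opening": finger opening in m; "gripper_force": force on a finger pad.
Only numpy, scipy, OpenCV 4.12 (cv2) and the standard library are available. Lean on these libraries where they do the work, as an engineer would, in place of code of your own. Each camera call takes 0.05 s, during which the arm holds its last target. There are 200 camera calls.

## Working session

There is one attempt and no reset: what is moved stays moved. The work goes in short steps, Python scripts to look and compute and a tool call to move; the robot and the scene stay as the last step left them, time stands still between calls to the robot, and variables do not carry over. Pictures are saved under pics/ and viewed, at most 10 in all, crops included, and the job is handed in when it is done.

Besides the shell and the picture viewer there is one more tool, called after "Request:" by a JSON object that holds its "method" and its "body", one argument or row to a line. drive_tool: Moves the arm, as the interface text tells. Its arguments: {"type":"object","properties":{"jaw":{"type":"array","items":{"type":"number"}},"translation":{"type":"array","items":{"type":"array","items":{"type":"number"}}},"dr":{"type":"array","items":{"type":"array","items":{"type":"number"}}},"newtons":{"type":"number"}},"required":["jaw","translation","dr"]}

```bash
mkdir -p pics; cat > h.py <<'E'
import numpy as np, cv2
from bench import telemetry, optics, robot, models
from scipy.spatial.transform import Rotation as R
def cam(n):
    c=optics.calibration(n); K=np.array(c["mtx"],float)
    if "rvec" in c:
        r=cv2.Rodrigues(np.array(c["rvec"],float))[0]; t=np.array(c["tvec"],float).ravel()
        return K,r.T,-r.T@t
    s=telemetry.observe(); q=np.array(s["tool_rot"]); Rt=R.from_quat(q[[1,2,3,0]]).as_matrix()
    H=np.array(c["hand_eye"]); return K,Rt@H[:3,:3],Rt@H[:3,3]+np.array(s["tcp_pos"])
def ray(C,p):
    K,r,o=C; d=r@np.linalg.solve(K,[p[0],p[1],1.]); return o,d
def onz(C,p,z):
    o,d=ray(C,p); return o+d*(z-o[2])/d[2]
def save(im,f): cv2.imwrite("pics/"+f,im[:,:,::-1])
E
python3 - <<'E'
from h import *
print(telemetry.observe())
Z=dict(flask_bulb=.054,flask_neck=.118,cork_ring=0,wide_ring_center=.075,narrow_cradle=0,wide_cradle=0,conical=0,reagent=0,tipbox=0)
for n in("top","scene"):
    save(optics.snapshot(n),n+".png"); C=cam(n); print(n,C[2].round(3))
    for k,z in Z.items():
        for d in models.spot_point(n,k)[:3]: print(k,round(d["score"],2),np.round(d["point"]),onz(C,d["point"],z).round(3))
E
```

```text
{'time': 0.0, 'qpos': array([-1.28427829e+00,  2.91277738e-01, -1.54113251e-01,  1.12669060e+00,
       -2.51654456e-06,  1.43152786e+00]), 'qd': array([-0.00022578,  0.00049278,  0.00104239,  0.00035373,  0.00038721,
       -0.00184163]), 'tau': array([ 4.26072493e-04, -5.37146795e+01,  3.31368792e+01,  1.58495695e-02,
       -4.60915078e-05,  2.88681761e-06]), 'tcp_pos': array([ 0.21674028, -0.47770261,  0.2307385 ]), 'tool_rot': array([-6.40796688e-04,  9.77423493e-01,  2.11288670e-01, -4.85256360e-05]), 'force': array([-1.19384969,  0.07409622, -0.53695193]), 'torque': array([-0.00562447, -0.02659027, -0.02044681]), 'gripper_force': 0.0, 'opening': 0.08554847182532482}
top [ 0.385 -0.01   1.376]
flask_bulb 0.9 [447. 347.] [ 0.37  -0.22   0.054]
flask_bulb 0.8 [478. 298.] [ 0.471 -0.289  0.054]
flask_bulb 0.63 [416. 279.] [ 0.514 -0.159  0.054]
flask_neck 0.94 [420. 276.] [ 0.512 -0.16   0.118]
flask_neck 0.73 [493. 296.] [ 0.47  -0.305  0.118]
flask_neck 0.62 [456. 344.] [ 0.376 -0.227  0.118]
cork_ring 0.8 [419. 286.] [ 0.501 -0.17   0.   ]
wide_ring_center 0.78 [234. 296.] [0.4
[... 371 characters left out ...]
16   0.054]
flask_bulb 0.76 [247. 190.] [ 0.495 -0.276  0.054]
flask_bulb 0.65 [302. 184.] [ 0.388 -0.211  0.054]
flask_neck 0.94 [248. 162.] [ 0.483 -0.283  0.118]
flask_neck 0.89 [298. 159.] [ 0.395 -0.216  0.118]
flask_neck 0.83 [275. 182.] [ 0.505 -0.175  0.118]
cork_ring 0.67 [279. 231.] [ 0.505 -0.167  0.   ]
wide_ring_center 0.72 [457. 281.] [0.478 0.236 0.075]
narrow_cradle 0.62 [304. 322.] [0.668 0.061 0.   ]
wide_cradle 0.96 [449. 311.] [0.471 0.232 0.   ]
conical 0.6 [203. 242.] [ 0.643 -0.253  0.   ]
conical 0.29 [414. 426.] [0.711 0.314 0.   ]
reagent 0.7 [194. 309.] [ 0.778 -0.1    0.   ]
tipbox 0.83 [415. 426.] [0.71  0.314 0.   ]
tipbox 0.19 [204. 244.] [ 0.646 -0.247  0.   ]
```

View pics/top.png

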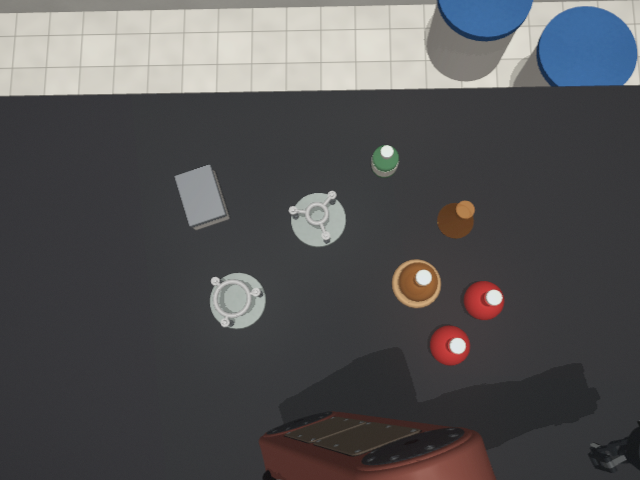

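View pics/scene.png

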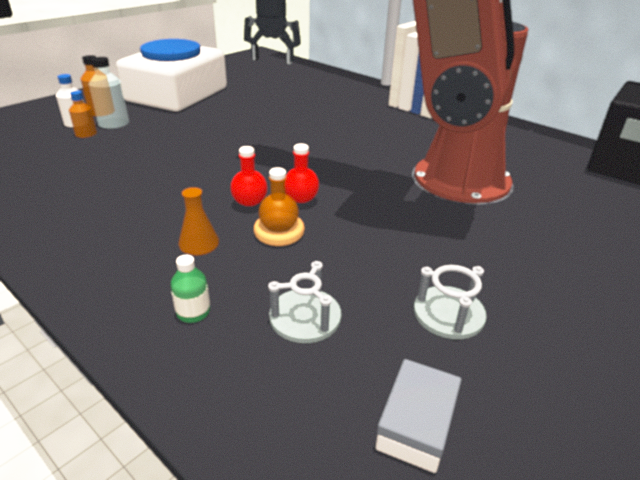

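The amber flask on the cork ring shows at about (417,283) in the top view. Two red look-alikes stand at (484,300) and (450,346). The wide cradle is at (237,300) and the narrow one at (318,220). The network points agree with this: flask about (0.508, -0.167), wide ring about (0.478, 0.233).

Request:
{"method": "drive_tool", "body": {
  "jaw": [0.085,0.085,0.085,0.085,0.085,0.085,0.085,0.085],
  "translation": [
    [0.035,-0.015,-0.005],
    [0.07,-0.029,-0.01],
    [0.105,-0.043,-0.01],
    [0.14,-0.058,-0.01],
    [0.175,-0.072,-0.01],
    [0.21,-0.087,-0.01],
    [0.245,-0.101,-0.01],
    [0.28,-0.115,-0.01]
  ],
  "dr": [
    [0,0,0],
    [0,0,0],
    [0,0,0],
    [0,0,0],
    [0,0,0],
    [0,0,0],
    [0,0,0],
    [0,0,0]
  ]
}}

```text
time: 1.67
tcp_pos: [0.4254, -0.2562, 0.2415]
tool_rot: [0.0, 0.977, 0.211, 0.0]
force: [0.7, -1.6, 0.5]
opening: 0.0848
gripper_force: 0.0
```

Request:
{"method": "drive_tool", "body": {
  "jaw": [0.085,0.085,0.085,0.085,0.085,0.085],
  "translation": [
    [0.035,-0.015,0],
    [0.07,-0.029,0],
    [0.1,-0.041,0],
    [0.113,-0.047,0],
    [0.113,-0.047,0],
    [0.113,-0.047,0]
  ],
  "dr": [
    [0,0,0],
    [0,0,0],
    [0,0,0],
    [0,0,0],
    [0,0,0],
    [0,0,0]
  ]
}}

```text
time: 2.17
tcp_pos: [0.508, -0.1677, 0.2411]
tool_rot: [0.0, 0.977, 0.212, -0.0]
force: [-0.4, 0.1, 0.3]
opening: 0.085
gripper_force: 0.0
```

```bash
cat >> h.py <<'E'
def pose():
    s=telemetry.observe(); q=np.array(s["tool_rot"]); return np.array(s["tcp_pos"]),R.from_quat(q[[1,2,3,0]])
def to(target):
    p,r=pose(); print("tool shift",(r.inv().apply(np.array(target)-p)).round(4)); print("tcp",p.round(4),"R",r.as_matrix().round(3).tolist())
E
python3 - <<'E'
from h import *
to([.508,-.168,.2])
C=cam("wrist"); save(optics.snapshot("wrist"),"w1.png")
for k,z in dict(flask_bulb=.054,flask_neck=.118,cork_ring=0).items():
    for d in models.spot_point("wrist",k)[:3]: print(k,round(d["score"],2),np.round(d["point"]),onz(C,d["point"],z).round(4))
E
```

```text
tool shift [-0.0001  0.0003  0.0411]
tcp [ 0.508  -0.1677  0.2411] R [[0.91, 0.415, -0.0], [0.415, -0.91, -0.0], [-0.0, -0.0, -1.0]]
flask_neck 0.98 [305. 225.] [ 0.5083 -0.1596  0.118 ]
flask_neck 0.79 [309. 401.] [ 0.3809 -0.2201  0.118 ]
```

View pics/w1.png

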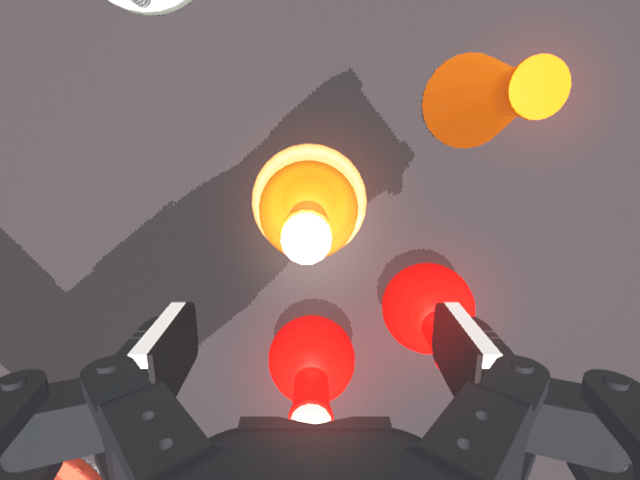

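The wrist view shows the stopper top at (306,237), the amber bulb outline centred near (308,208), and the cork ring centred near (309,203). The red flasks are below. I'll refine the position from these.

```bash
python3 - <<'E'
from h import *
C=cam("wrist")
for p,z in [((306,237),.152),((308,208),.054),((309.5,203),.020),((305,225),.118)]: print(onz(C,p,z).round(4))
to([.509,-.162,.2])
for n in("top","scene"):
    C=cam(n)
    for p,z in ([((424,278),.152),((418.5,282),.054),((416.5,284),.02)] if n=="top" else [((278,174),.152),((279,212),.054)]): print(n,onz(C,p,z).round(4))
E
```

```text
[ 0.5084 -0.162   0.152 ]
[ 0.5079 -0.1618  0.054 ]
[ 0.5067 -0.1633  0.02  ]
[ 0.5075 -0.1609  0.118 ]
tool shift [ 0.0046 -0.0058  0.0414]
tcp [ 0.5072 -0.1691  0.2414] R [[0.911, 0.412, -0.0], [0.412, -0.911, -0.0], [-0.0, 0.0, -1.0]]
top [ 0.505  -0.1632  0.152 ]
top [ 0.5062 -0.1634  0.054 ]
top [ 0.5049 -0.1629  0.02  ]
scene [ 0.5205 -0.1487  0.152 ]
scene [ 0.5094 -0.1605  0.054 ]
```

Request:
{"method": "drive_tool", "body": {
  "jaw": [0.085,0.085,0.085,0.085,0.085,0.085,0.085],
  "translation": [
    [0.0025,-0.006,0],
    [0.0025,-0.006,0.03],
    [0.0025,-0.006,0.06],
    [0.0025,-0.006,0.09],
    [0.0025,-0.006,0.12],
    [0.0025,-0.006,0.141],
    [0.0025,-0.006,0.141]
  ],
  "dr": [
    [0,0,0],
    [0,0,0],
    [0,0,0],
    [0,0,0],
    [0,0,0],
    [0,0,0],
    [0,0,0]
  ]
}}

```text
time: 2.95
tcp_pos: [0.5046, -0.1607, 0.0966]
tool_rot: [-0.002, 0.978, 0.211, -0.003]
force: [-1.4, 0.6, -0.4]
opening: 0.0851
gripper_force: 0.0
```

Request:
{"method": "drive_tool", "body": {
  "jaw": [0.06,0.045,0.035,0.025,0.02,0.02,0.02,0.02],
  "translation": [
    [0,0,0],
    [0,0,0],
    [0,0,0],
    [0,0,0],
    [0,0,0],
    [0,0,0],
    [0,0,0],
    [0,0,0]
  ],
  "dr": [
    [0,0,0],
    [0,0,0],
    [0,0,0],
    [0,0,0],
    [0,0,0],
    [0,0,0],
    [0,0,0],
    [0,0,0]
  ],
  "newtons": 60
}}

```text
time: 3.62
tcp_pos: [0.5086, -0.1621, 0.1019]
tool_rot: [0.001, 0.977, 0.211, 0.001]
force: [-1.3, 0.5, 7.6]
opening: 0.0325
gripper_force: 58.6
```

Request:
{"method": "drive_tool", "body": {
  "jaw": [0.02,0.02,0.02,0.02,0.02,0.02,0.02,0.02],
  "translation": [
    [0,0,-0.002],
    [0,0,-0.005],
    [0,0,-0.015],
    [0,0,-0.03],
    [0,0,-0.05],
    [0,0,-0.07],
    [0,0,-0.07],
    [0,0,-0.07]
  ],
  "dr": [
    [0,0,0],
    [0,0,0],
    [0,0,0],
    [0,0,0],
    [0,0,0],
    [0,0,0],
    [0,0,0],
    [0,0,0]
  ]
}}

```text
time: 4.28
tcp_pos: [0.5084, -0.1621, 0.1716]
tool_rot: [0.001, 0.977, 0.211, 0.001]
force: [-0.9, 0.2, -3.0]
opening: 0.0323
gripper_force: 59.7
```

```bash
python3 - <<'E'
from h import *
to([.478,.233,.24]); print(telemetry.observe()["force"])
save(optics.snapshot("wrist"),"w2.png")
im=optics.snapshot("scene"); save(cv2.resize(im[80:280,180:440],None,fx=2.5,fy=2.5),"s2.png")
E
```

```text
tool shift [ 0.1356 -0.3723 -0.0689]
tcp [ 0.5084 -0.1621  0.1716] R [[0.911, 0.413, 0.002], [0.413, -0.911, -0.001], [0.002, 0.002, -1.0]]
[-0.89595427  0.24160409 -2.98748047]
```

View pics/w2.png

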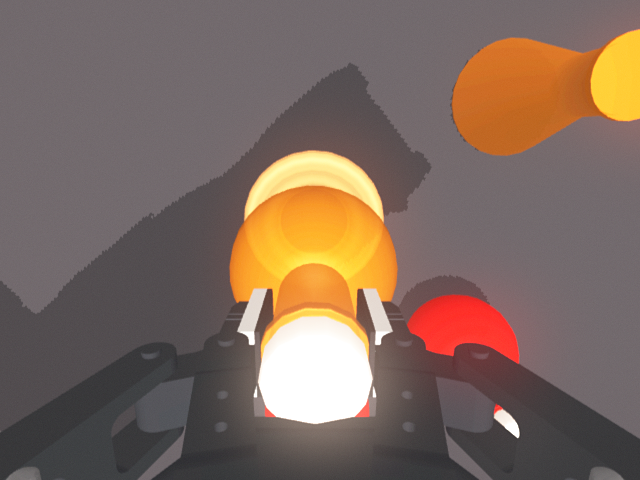

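View pics/s2.png

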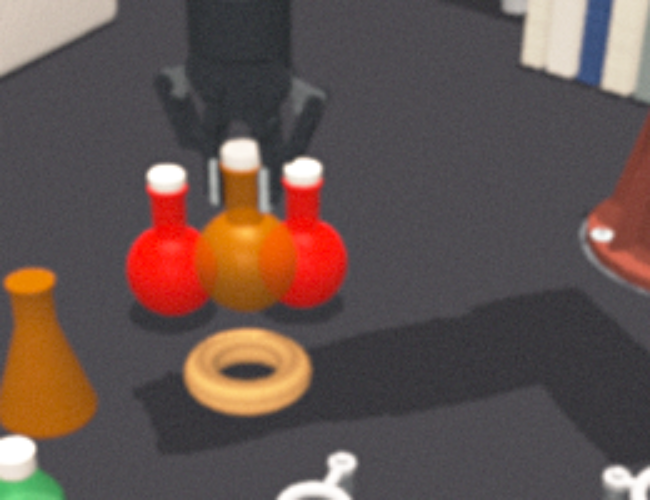

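The wrist view shows the pads on both sides of the neck at (255,315) and (377,315). The scene crop shows the flask hanging upright above the empty cork ring. Next I'll raise it and carry it to a viewpoint just short of the wide ring.

Request:
{"method": "drive_tool", "body": {
  "jaw": [0.02,0.02,0.02,0.02,0.02,0.02,0.02,0.02],
  "translation": [
    [0,0,-0.025],
    [0,-0.012,-0.055],
    [0.004,-0.04,-0.073],
    [0.009,-0.07,-0.073],
    [0.014,-0.1,-0.073],
    [0.019,-0.13,-0.073],
    [0.024,-0.16,-0.073],
    [0.028,-0.19,-0.073]
  ],
  "dr": [
    [0,0,0],
    [0,0,0],
    [0,0,0],
    [0,0,0],
    [0,0,0],
    [0,0,0],
    [0,0,0],
    [0,0,0]
  ]
}}

```text
time: 5.05
tcp_pos: [0.4535, 0.0242, 0.2422]
tool_rot: [-0.0, 0.977, 0.211, -0.001]
force: [0.9, -0.1, -2.6]
opening: 0.0321
gripper_force: 60.1
```

Request:
{"method": "drive_tool", "body": {
  "jaw": [0.02,0.02,0.02,0.02,0.02,0.02,0.02,0.02],
  "translation": [
    [0.005,-0.03,0],
    [0.01,-0.06,0],
    [0.015,-0.09,0],
    [0.02,-0.12,0],
    [0.024,-0.15,0],
    [0.027,-0.172,0],
    [0.028,-0.182,0],
    [0.028,-0.182,0]
  ],
  "dr": [
    [0,0,0],
    [0,0,0],
    [0,0,0],
    [0,0,0],
    [0,0,0],
    [0,0,0],
    [0,0,0],
    [0,0,0]
  ]
}}

```text
time: 5.72
tcp_pos: [0.4038, 0.2015, 0.2424]
tool_rot: [-0.0, 0.977, 0.213, -0.001]
force: [0.4, -0.4, -2.2]
opening: 0.032
gripper_force: 60.1
```

Request:
{"method": "drive_tool", "body": {
  "jaw": [0.02,0.02,0.02],
  "translation": [
    [0,0,0],
    [0,0,0],
    [0,0,0]
  ],
  "dr": [
    [0,0,0],
    [0,0,0],
    [0,0,0]
  ]
}}

```text
time: 5.97
tcp_pos: [0.4053, 0.1992, 0.2431]
tool_rot: [0.0, 0.978, 0.211, -0.0]
force: [0.1, -0.1, -2.3]
opening: 0.0323
gripper_force: 60.1
```

```bash
python3 - <<'E'
from h import *
C=cam("wrist"); save(optics.snapshot("wrist"),"w3.png"); to([.478,.233,.22])
for k,z in dict(wide_ring_center=.075,wide_cradle=0).items():
    for d in models.spot_point("wrist",k)[:2]: print(k,round(d["score"],2),np.round(d["point"]),onz(C,d["point"],z).round(4))
im=optics.snapshot("top"); save(cv2.resize(im[240:360,160:320],None,fx=5,fy=5,interpolation=2),"t3.png")
E
```

```text
tool shift [ 0.0802 -0.0009  0.0231]
tcp [0.4053 0.1992 0.2431] R [[0.911, 0.412, -0.0], [0.412, -0.911, -0.0], [-0.0, 0.0, -1.0]]
wide_ring_center 0.63 [584.  10.] [0.6174 0.0883 0.075 ]
wide_cradle 0.59 [312. 121.] [0.4724 0.2334 0.    ]
```

View pics/w3.png

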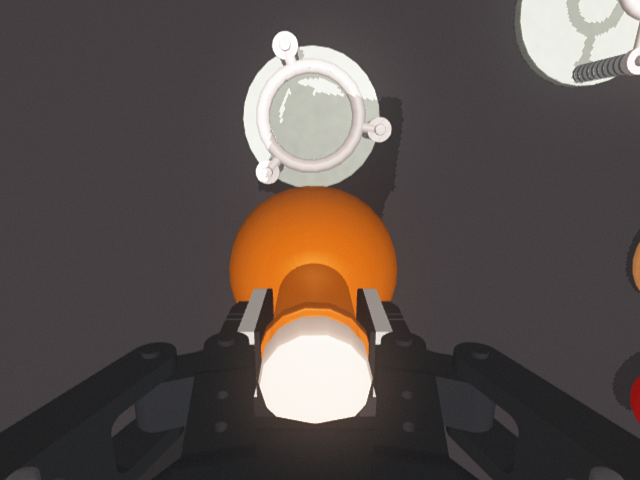

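The wrist view shows the wide ring, unobstructed, centred at about (311.5,115). Its base disc is centred at (311.5,116.5). The held bulb is centred on column 313.5 with its top edge at row 186.

```bash
python3 - <<'E'
from h import *
C=cam("wrist"); K,r,o=C
print("ring",onz(C,(311.5,115),.075).round(4),onz(C,(311.5,116.5),.012).round(4))
p,q=pose()
def sil(c):
    v=r.T@(c-o); d=np.linalg.norm(v); n=v/d; a=np.arcsin(.042/d)
    u=np.linalg.svd(n[None])[2][1:]; t=np.linspace(0,6.283,400)
    P=(np.cos(a)*n+np.sin(a)*(np.cos(t)[:,None]*u[0]+np.sin(t)[:,None]*u[1]))@K.T; P=P[:,:2]/P[:,2:]
    return P[:,0].min(),P[:,0].max(),P[:,1].min()
from scipy.optimize import least_squares
s=least_squares(lambda x:np.array(sil(x))-[230,397,186],p+[0,0,-.045]).x
print("bulb",s.round(4),"rel tcp tool",q.inv().apply(s-p).round(4),np.round(sil(p+[0,0,-.045])))
# top-camera
T=cam("top")
print("top pred",[ (lambda w:(T[0]@w)[:2]/w[2])(T[1].T@(np.array(x)-T[2])) for x in ([.478,.233,.075],)])
E
```

```text
ring [0.4749 0.2344 0.075 ] [0.4758 0.2354 0.012 ]
bulb [0.4026 0.1999 0.1935] rel tcp tool [-0.0023 -0.0014  0.0499] [231. 402. 183.]
top pred [array([232.19788618, 296.14845047])]
```

View pics/t3.png

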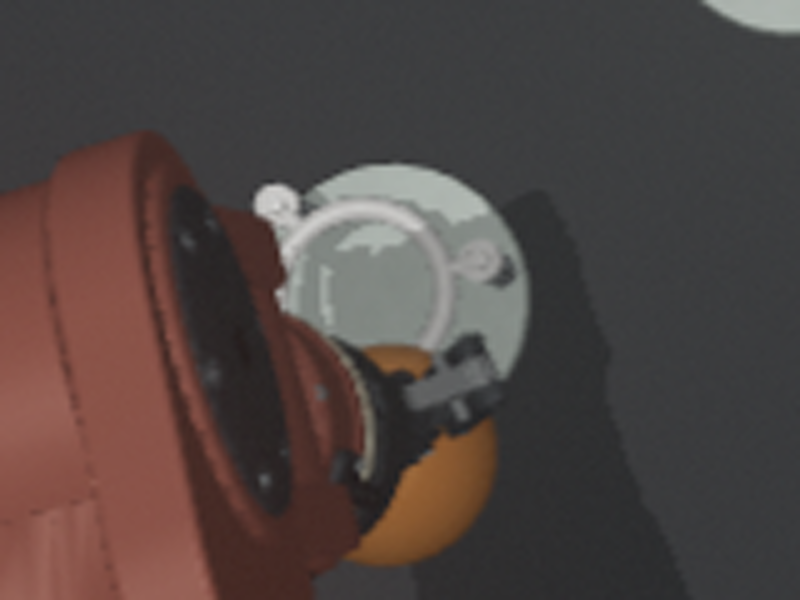

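The top crop shows the flask at (430,470) just short of the ring at (370,280), consistent with the wrist fit. Tool shift to centre: x +0.080, y -0.0015. I'll hover about 25 mm above the seat.

Request:
{"method": "drive_tool", "body": {
  "jaw": [0.02,0.02,0.02,0.02,0.02,0.02,0.02,0.02],
  "translation": [
    [0.02,0,0],
    [0.045,-0.001,0],
    [0.07,-0.001,0],
    [0.08,-0.0015,0.01],
    [0.08,-0.0015,0.035],
    [0.08,-0.0015,0.06],
    [0.08,-0.0015,0.06],
    [0.08,-0.0015,0.06]
  ],
  "dr": [
    [0,0,0],
    [0,0,0],
    [0,0,0],
    [0,0,0],
    [0,0,0],
    [0,0,0],
    [0,0,0],
    [0,0,0]
  ]
}}

```text
time: 6.83
tcp_pos: [0.4759, 0.2339, 0.1824]
tool_rot: [0.0, 0.977, 0.211, -0.002]
force: [0.3, -0.1, -1.6]
opening: 0.0325
gripper_force: 60.1
```

```bash
python3 - <<'E'
from h import *
print(pose()[0],telemetry.observe()["force"])
a=optics.snapshot("scene")[180:340,380:540]; b=optics.snapshot("wrist"); 
save(np.hstack([cv2.resize(a,(400,400),interpolation=2),cv2.resize(b[100:480,130:510],(400,400))]),"c4.png")
E
```

```text
[0.47591116 0.23391092 0.18238686] [ 0.29961476 -0.09834884 -1.58542401]
```

View pics/c4.png

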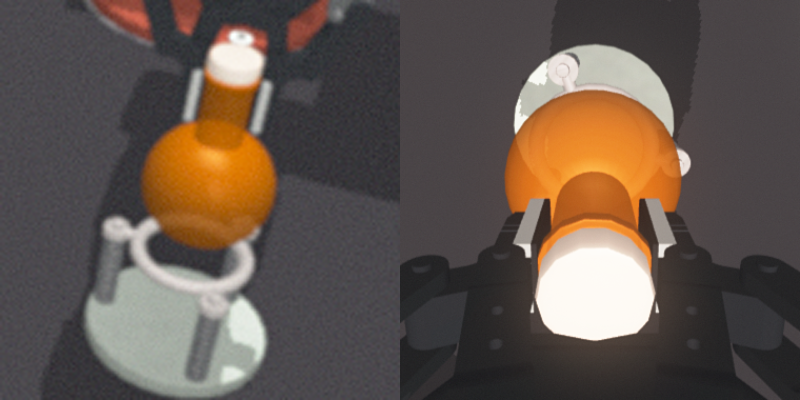

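The crop shows the bulb at (209,185) over the ring at (193,253), in line with the cradle's axis, so it is centred. I'll lower it to contact.

Request:
{"method": "drive_tool", "body": {
  "jaw": [0.02,0.02,0.02,0.02,0.02,0.02,0.02,0.02],
  "translation": [
    [0,0,0.012],
    [0,0,0.02],
    [0,0,0.024],
    [0,0,0.026],
    [0,0,0.028],
    [0,0,0.03],
    [0,0,0.03],
    [0,0,0.03]
  ],
  "dr": [
    [0,0,0],
    [0,0,0],
    [0,0,0],
    [0,0,0],
    [0,0,0],
    [0,0,0],
    [0,0,0],
    [0,0,0]
  ]
}}

```text
time: 7.6
tcp_pos: [0.4775, 0.2346, 0.1538]
tool_rot: [-0.0, 0.977, 0.211, 0.0]
force: [-0.8, -0.4, 2.8]
opening: 0.0327
gripper_force: 60.3
```

Request:
{"method": "drive_tool", "body": {
  "jaw": [0.02,0.02,0.02,0.02,0.02,0.02,0.02,0.02],
  "translation": [
    [0,0,0.003],
    [0,0,0.006],
    [0,0,0.009],
    [0,0,0.012],
    [0,0,0.014],
    [0,0,0.014],
    [0,0,0.014],
    [0,0,0.014]
  ],
  "dr": [
    [0,0,0],
    [0,0,0],
    [0,0,0],
    [0,0,0],
    [0,0,0],
    [0,0,0],
    [0,0,0],
    [0,0,0]
  ]
}}

```text
time: 8.27
tcp_pos: [0.4774, 0.2346, 0.1396]
tool_rot: [0.0, 0.977, 0.211, 0.0]
force: [-2.6, -0.3, 8.8]
opening: 0.0325
gripper_force: 60.5
```

```bash
python3 - <<'E'
from h import *
F=[];P=[]
for i in range(3):
    a=optics.snapshot("scene" if i else "wrist"); s=telemetry.observe(); F.append(s["force"]);P.append(s["tcp_pos"]); 
    if not i: b=a
print(np.mean(F,0),np.mean(P,0),pose()[1].as_matrix().round(3).tolist())
a=a[180:340,380:540]
save(np.hstack([cv2.resize(a,(400,400),interpolation=2),cv2.resize(b[100:480,130:510],(400,400))]),"c5.png")
E
```

```text
[-2.49889392 -1.05287286  8.51817342] [0.4774297  0.23459524 0.13966856] [[0.911, 0.413, 0.001], [0.413, -0.911, 0.0], [0.001, 0.0, -1.0]]
```

View pics/c5.png

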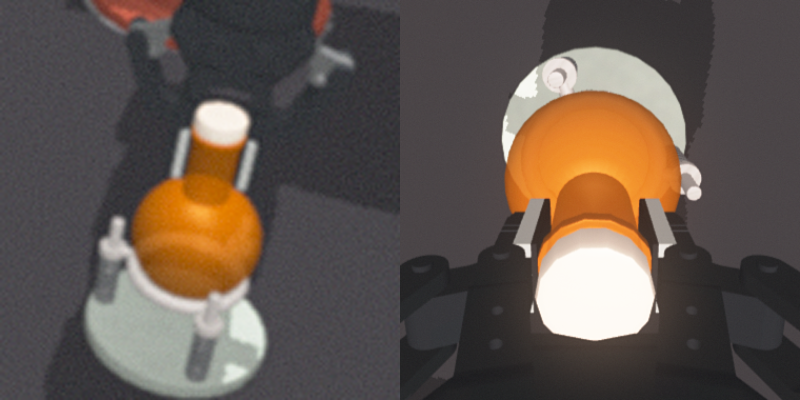

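The crop shows the bulb seated in the pressed-down ring, with the post tops now standing proud. Force suggests about 15 mm of depression. I'll add 3 mm plus a 1 mm easing against the side force, then hold.

Request:
{"method": "drive_tool", "body": {
  "jaw": [0.02,0.02,0.02,0.02,0.02,0.02,0.02,0.02],
  "translation": [
    [-0.0005,0,0.001],
    [-0.001,-0.0005,0.002],
    [-0.001,-0.0005,0.003],
    [-0.001,-0.0005,0.003],
    [-0.001,-0.0005,0.003],
    [-0.001,-0.0005,0.003],
    [-0.001,-0.0005,0.003],
    [-0.001,-0.0005,0.003]
  ],
  "dr": [
    [0,0,0],
    [0,0,0],
    [0,0,0],
    [0,0,0],
    [0,0,0],
    [0,0,0],
    [0,0,0],
    [0,0,0]
  ]
}}

```text
time: 9.08
tcp_pos: [0.4765, 0.2345, 0.1368]
tool_rot: [0.0, 0.977, 0.211, 0.0]
force: [-3.0, -1.6, 9.0]
opening: 0.0325
gripper_force: 60.6
```

Request:
{"method": "drive_tool", "body": {
  "jaw": [0.02,0.02,0.02,0.02,0.02,0.02,0.02,0.02],
  "translation": [
    [0,0,0],
    [0,0,0],
    [0,0,0],
    [0,0,0],
    [0,0,0],
    [0,0,0],
    [0,0,0],
    [0,0,0]
  ],
  "dr": [
    [0,0,0],
    [0,0,0],
    [0,0,0],
    [0,0,0],
    [0,0,0],
    [0,0,0],
    [0,0,0],
    [0,0,0]
  ]
}}

```text
time: 9.75
tcp_pos: [0.4764, 0.2345, 0.1368]
tool_rot: [0.0, 0.977, 0.211, 0.0]
force: [-2.2, -2.4, 9.9]
opening: 0.0321
gripper_force: 60.6
```

Request:
{"method": "drive_tool", "body": {
  "jaw": [0.02,0.02,0.02,0.02,0.02,0.02,0.02,0.02],
  "translation": [
    [0,0,0],
    [0,0,0],
    [0,0,0],
    [0,0,0],
    [0,0,0],
    [0,0,0],
    [0,0,0],
    [0,0,0]
  ],
  "dr": [
    [0,0,0],
    [0,0,0],
    [0,0,0],
    [0,0,0],
    [0,0,0],
    [0,0,0],
    [0,0,0],
    [0,0,0]
  ]
}}

```text
time: 10.42
tcp_pos: [0.4765, 0.2345, 0.1368]
tool_rot: [0.0, 0.977, 0.211, 0.001]
force: [-3.1, -2.1, 10.6]
opening: 0.0325
gripper_force: 60.6
```

Request:
{"method": "drive_tool", "body": {
  "jaw": [0.02,0.02,0.02,0.02,0.02,0.02,0.02,0.02],
  "translation": [
    [0,0,0],
    [0,0,0],
    [0,0,0],
    [0,0,0],
    [0,0,0],
    [0,0,0],
    [0,0,0],
    [0,0,0]
  ],
  "dr": [
    [0,0,0],
    [0,0,0],
    [0,0,0],
    [0,0,0],
    [0,0,0],
    [0,0,0],
    [0,0,0],
    [0,0,0]
  ]
}}

```text
time: 11.08
tcp_pos: [0.4765, 0.2345, 0.1368]
tool_rot: [0.0, 0.977, 0.211, 0.0]
force: [-2.6, -2.4, 9.9]
opening: 0.0323
gripper_force: 60.6
```

```bash
python3 -c "
from bench import robot
print(robot.close_job())"
```

```text
the job is handed in; nothing more can be done
None
```

I handed the job in at about 11 s with the flask seated upright in the wide ring, still gripped and held down. The press is about 18 mm, estimated from the 12 N on the ring and the tool height, and it held steady for over 2 s; the judge's result was not shown.

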